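# Load the blank in the die and knock the locking peg home

## Robot

A 7-joint arm with a two-finger parallel gripper is mounted at the origin on the work surface. World frame = base frame: x ahead of the robot, y to its left, z up, the work surface at z = 0. Lengths are in m, angles in rad, forces in N, time in s.
With the tool pointing down it reaches from about 0.4 to 0.85 m from the base axis. Payload 10.4 kg.
Tool frame: the origin (TCP) lies between the finger pads; the fingertips stand manip.tip_extent ahead of it and the grasp point (between the pads) lies 6 mm ahead of it (manip.tip_extent is the distance from the TCP to the fingertips, in m); z points along the fingers, y is the line along which they close (so a half turn about z gives the same grasp; the last joint's range is limited). The gripper opens to 85 mm and grips with 20 to 120 N. Pads are 22 mm wide; open, the fingers measure 114 mm over their backs; the gripper's body (76 mm by 85 mm) begins 54 mm behind the grasp point. The pads swing forward as they close: fully open they stand 13 mm farther back than shut.
Start: joints at [-1.148, 0.332, -0.065, 1.46, 0.022, 1.35, -0.088], TCP at [0.269, 0.564, 0.256] pointing down, gripper open.
Joint ranges: [-2.6, 2.6], [-0.5, 2.12], [-1.47, 1.34], [0.16, 2.42], [-1.27, 4.41], [0.06, 2.06], [-2.6, 2.6]. Speed limits (rad/s): [2.22, 2.22, 2.79, 2.79, 3.14, 3.14, 3.14].

## Interface

Orientations are given as a unit quaternion [x, y, z, w].
In Python, from workcell import get_obs, optics, workorder, manip gives the robot as it stands.
- The arm moves only by the tool jog_arm, never from a script. Its argument "increments" is a list of rows, each a list of 7 numbers: the shift along the tool's x, y, z in m, then the turn, a rotation vector about the tool's x, y, z in rad, then the opening, from -1 (shut) to 1 (fully open). A call has 1 to 5 rows; each row is the pose to reach, as a shift and turn from the pose commanded when the call began, along the tool's axes at that moment; what a row does not reach only later rows make up. A row lasts 1/12 s, in which the tool goes at most 41.7 mm and 7.16 degrees, less where a joint would pass 70% of its speed; a pose out of reach is approached as far as the arm can. A call with a gripper value outside its range is refused whole. The fingers move at their own pace and stop on an object; "grip_force" is the grip in N (left out, the last holds). Time passes only in rows, so rows that repeat a pose let the fingers close. It gives the time, the measured TCP pose, the force, the opening and the grip force at its end, in the units of the state.
- get_obs(): the state, without advancing time (a new reading comes with each control period).
- optics.camera(name): name is "scene" or "top" or "wrist"; returns a dict with "color" (420x560x3 uint8, red, green, blue), "depth" (420x560 float32, m along the optical axis (not along the pixel's ray), 0 where there is no reading), "K" (3x3 intrinsics, pixels), "R" (3x3) and "t" (3): a world point X has camera coordinates R X + t. Camera axes: x right, y down, z forward; pixel columns grow to the right and rows downward; lengths in m; the calibration is good to about 2 mm. A picture is of the moment at which its call begins.
- workorder.hand_in(): hands the job in; it is judged then, once.
The state is a dict: "clock": time; "joint_pos": joint angles; "joint_velocities": joint speeds; "tau": joint torques, N m; "position": TCP position; "ee_rot": TCP orientation; "ft_force": force on the tool from outside, world axes, zero at the start; "torque": the same for the moment, N m; "grip_width": opening from 0.0 (shut) to 1.0 (fully open); "grasp_force": force on a finger pad.
Only numpy, scipy, OpenCV 4.12 (cv2) and the standard library are available. Lean on these libraries where they do the work, as an engineer would, in place of code of your own. Each camera call takes 0.05 s, during which the arm holds its last target. There are 200 camera calls.

## Task

Lay the aluminium blank whose outline matches the die's cavity flat and fully home in that cavity, while the locking peg is still up. Then hold the mallet and drive the peg fully down with it, not with the fingers, and put the mallet back down on the bench clear of the die. Leave the other blanks and everything else where they are.

Things in the scene. Friction and masses are not known exactly. Their poses are not given: they have to be found in the camera images.
- die: dark steel die block, 220 x 110 x 30 mm (local x, y, z), fixed to the bench; origin at the centre of its underside, z up. In its top a rectangular cavity 114 x 60 mm (long side along local x), 8 mm deep with a 2 mm chamfer, centred at local x = -30 mm, y = 0. The wooden locking peg stands at local x = +65 mm, y = 0.
- die_floor (a point): centre of the cavity's floor, 22 mm above the bench, 8 mm below the die's top face; axes as the die's
- peg (a joint): travel of the pale wooden locking peg in m: 0 fully up, 0.030 fully down (shoulder of its head on the die); it goes straight down, is stiff (about 7 N) and stays where it is left; it starts up, within 6 mm of 0
- peg_top (a point): centre of the top of the peg's round head (head 44 mm wide, 21 mm tall; flat top 36 mm wide), 82 mm above the bench when fully up, 52 mm when fully down
- blank_oblong: rectangular aluminium blank, 110 x 56 x 25 mm (local x, y, z), lying flat on the bench; origin at the centre of its underside. Seated, it stands 17 mm proud of the die
- blank_round: round aluminium blank, 68 mm across, 25 mm thick; origin at the centre of its underside; not for this die, leave it
- blank_square: square aluminium blank, 68 x 68 x 25 mm; origin at the centre of its underside; not for this die, leave it
- mallet: wooden mallet standing on its striking face: dark head 54 x 54 mm, 84 mm tall; pale level handle 24 mm wide and 30 mm tall, its axis 46 mm above the face, running along local -x from 27 to 197 mm from the head's centre. Origin at the centre of the striking face (underside of the head), z up; about 0.4 kg, centre of mass about 12 mm from the head's centre towards the handle
- screwdriver: screwdriver lying on the bench, a bystander
- tin: steel tin, 84 mm wide, 100 mm tall, a bystander
- jar: glass jar, 68 mm wide, 90 mm tall, a bystander
There are look-alikes about, which are no part of the job. Leave any yellow look-alike of the mallet alone. What is shaped like the blank_oblong but yellow is not meant.

How it is judged:
By the outcome, as a careful person would: the job done as asked, in the order asked, and still so for the second after the job is handed in, with the robot touching nothing.
It also fails if it takes over 69 s, if anything falls off the work surface, if the arm or the gripper's body presses on something with over 40 N, if the wrist force passes 120 N, or if a joint passes its speed limit or range.

## Working session

There is one attempt and no reset: what is moved stays moved. The work goes in short steps, Python scripts to look and compute and a tool call to move; the robot and the scene stay as the last step left them, time stands still between calls to the robot, and variables do not carry over. Pictures are saved under pics/ and viewed, at most 10 in all, crops included, and the job is handed in when it is done.

Besides the shell and the picture viewer there is one more tool, called after "Emit:" in YAML: its name, and indented under it one key for each argument. jog_arm: Moves the arm, as the interface text tells. Its arguments: {"type":"object","properties":{"increments":{"type":"array"},"grip_force":{"type":"number"}},"required":["increments"]}

```bash
mkdir -p pics; ls; python3 - <<'E'
from workcell import get_obs, optics, workorder, manip
import cv2,numpy as np
print(get_obs()); print(manip.tip_extent, [a for a in dir(manip) if a[0]!='_'])
for n in("top","scene"):
    c=optics.camera(n); np.savez(f"pics/{n}0.npz",**c); cv2.imwrite(f"pics/{n}0.png",c["color"][:,:,::-1]); print(n,c["K"],c["R"],c["t"])
E
```

```text
pics
{'clock': 0.0, 'joint_pos': array([-1.14763196,  0.33286706, -0.06466613,  1.46095187,  0.02161381,
        1.3498915 , -0.0884728 ]), 'joint_velocities': array([ 0.00048775,  0.00082755, -0.00067526,  0.0011157 , -0.00053993,
        0.00013012, -0.00024823]), 'tau': array([-1.68702854e-05, -6.25464821e+01,  4.89346089e-02, -3.91600728e+01,
        1.62083498e-02,  9.94661590e-03,  1.05291349e-05]), 'position': array([0.26934563, 0.56360595, 0.25551379]), 'ee_rot': array([ 2.21031901e-01,  9.75266319e-01, -7.02115384e-04, -1.12603347e-04]), 'ft_force': array([ 0.17042778,  0.1735554 , -0.32657233]), 'torque': array([ 0.04174561, -0.0054565 ,  0.03304339]), 'grasp_force': 0.0, 'grip_width': 0.9999867068947804}
0.025 ['MotionError', 'tip_extent']
top [[507.94315163   0.         279.98532705]
 [  0.         507.94315163 212.39586286]
 [  0.           0.           1.        ]] [[-0.02411915 -0.99968522 -0.00690887]
 [-0.99784797  0.02449517 -0.06082284]
 [ 0.06097293  0.005427   -0.99812467]] [0.03168175 0.44848041 1.46425059]
scene [[509.41506565   0.         278.21420013]
 [  0.         509.41506565 203.86463518]
 [  0.           0.           1.        ]] [[-0.44129438  0.89704598 -0.02382804]
 [ 0.50699023  0.22732444 -0.83143521]
 [-0.74041891 -0.37898827 -0.55511055]] [ 0.19194979 -0.144051    1.59818909]
```

View pics/top0.png

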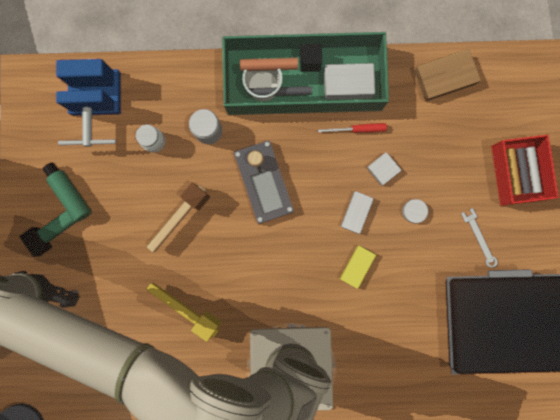

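View pics/scene0.png

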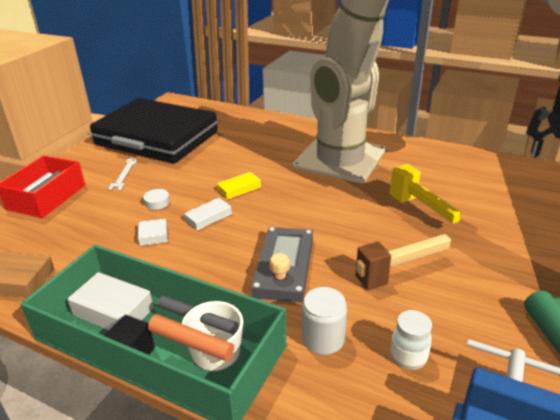

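The top view shows the die centred at about (264,182) with its peg at (256,158) and the oblong blank at (357,213). The mallet head is at (195,195), with its handle running to (152,245). The yellow look-alikes are at (358,267) and (185,312). The scene view agrees.

```bash
cat > h.py <<'E'
import numpy as np, cv2
def world(c):
    v,u=np.mgrid[0:c["depth"].shape[0],0:c["depth"].shape[1]]
    d=c["depth"]; K=c["K"]
    P=np.stack([(u-K[0,2])/K[0,0]*d,(v-K[1,2])/K[1,1]*d,d],-1)
    W=(P-c["t"])@c["R"]; W[d==0]=np.nan
    return W
def rect(p):
    (cx,cy),(w,h),a=cv2.minAreaRect((p[:,:2]*1000).astype(np.float32))
    if w<h: w,h,a=h,w,a+90
    return f"n={len(p)} c=({cx:.1f},{cy:.1f}) {w:.1f}x{h:.1f} long-axis {(a+90)%180-90:.1f}deg mean=({p[:,0].mean()*1e3:.1f},{p[:,1].mean()*1e3:.1f},{p[:,2].mean()*1e3:.1f})"
def sel(W,u0,u1,v0,v1,z0,z1):
    Q=W[v0:v1,u0:u1].reshape(-1,3); return Q[(Q[:,2]>z0)&(Q[:,2]<z1)]
E
python3 - <<'E'
from h import *
c=dict(np.load("pics/top0.npz")); W=world(c)
print("bench",np.nanmedian(W[300:340,100:140,2]), np.nanmedian(W[225:250,220:320,2]))
for n,a in dict(blank=(335,380,188,238,.018,.032),die=(230,298,135,228,.026,.034),cav=(245,290,165,218,.015,.0255),peg=(240,272,142,172,.07,.09),
  head=(175,215,178,215,.075,.095),handle=(140,195,190,255,.05,.07),round=(398,432,195,228,.018,.032),square=(365,404,150,190,.018,.032),ylw=(335,380,243,292,.018,.032),tin=(185,225,105,145,.09,.11),jar=(132,168,120,155,.07,.1)).items(): print(n,rect(sel(W,*a)))
E
```

```text
bench 0.001937779310355344 0.0011003946242658475
blank n=719 c=(443.9,-199.8) 110.5x56.1 long-axis -22.9deg mean=(443.3,-199.5,25.6)
die n=1582 c=(539.1,68.6) 220.5x110.0 long-axis 17.6deg mean=(540.9,69.5,30.2)
cav n=681 c=(511.0,61.7) 164.9x103.5 long-axis 19.4deg mean=(510.9,58.9,22.2)
peg n=186 c=(600.4,88.4) 42.5x40.2 long-axis 89.5deg mean=(600.0,87.8,77.8)
head n=379 c=(499.0,262.8) 55.1x53.9 long-axis 48.7deg mean=(498.4,262.0,84.9)
handle n=531 c=(413.9,337.5) 169.0x26.2 long-axis -40.8deg mean=(413.4,335.9,61.0)
round n=427 c=(442.9,-367.6) 66.6x64.1 long-axis 87.6deg mean=(443.3,-367.5,26.0)
square n=536 c=(569.2,-282.3) 70.7x67.6 long-axis -53.1deg mean=(568.9,-282.1,25.9)
ylw n=735 c=(287.1,-196.6) 109.9x57.3 long-axis -30.1deg mean=(287.6,-196.2,25.8)
tin n=642 c=(709.8,223.9) 108.4x78.3 long-axis -21.3deg mean=(696.8,227.6,100.2)
jar n=394 c=(669.2,389.5) 59.8x58.4 long-axis 37.7deg mean=(668.1,388.0,89.5)
```

```bash
cat >> h.py <<'E'
from scipy.spatial.transform import Rotation as Rn
def go(x,y,z,yaw,o=None,pose=None):
    "row from current pose to TCP (x,y,z) m with the fingers closing along world angle yaw (deg), tool down"
    from workcell import get_obs
    o=get_obs(); p,R=(o["position"],Rn.from_quat(o["ee_rot"])) if pose is None else pose
    a=np.radians(yaw); best=None
    for k in(0,np.pi):
        Y=np.array([np.cos(a+k),np.sin(a+k),0]); Z=np.array([0,0,-1.]); X=np.cross(Y,Z)
        G=Rn.from_matrix(np.c_[X,Y,Z]); r=(R.inv()*G).as_rotvec()
        if best is None or np.linalg.norm(r)<np.linalg.norm(best[0]): best=(r,G)
    T=np.array([x,y,z]); s=R.inv().apply(T-p)
    print("row",np.round(s,4),np.round(best[0],4),"rows needed %.1f / %.1f"%(np.linalg.norm(s)/.0417,np.degrees(np.linalg.norm(best[0]))/7.16))
    return T,best[1]
E
python3 - <<'E'
from h import *
a=go(.50,.20,.24,67.1); b=go(.4437,-.1997,.12,67.1,pose=a); go(.4437,-.1997,.031,67.1,pose=b)
E
```

```text
row [-0.3649 -0.2287  0.0159] [-0.0012  0.     -0.0461] rows needed 10.3 / 0.4
row [-0.1037 -0.3901  0.12  ] [0. 0. 0.] rows needed 10.1 / 0.0
row [0.    0.    0.089] [0. 0. 0.] rows needed 2.1 / 0.0
```

Emit:
jog_arm:
  increments:
    - [-0.035,-0.022,0,0,0,-0.046,1]
    - [-0.07,-0.044,0,0,0,-0.046,1]
    - [-0.105,-0.066,0,0,0,-0.046,1]
    - [-0.14,-0.088,0,0,0,-0.046,1]
    - [-0.175,-0.11,0,0,0,-0.046,1]

```text
clock: 0.52
position: [0.3806, 0.3872, 0.256]
ee_rot: [0.199, 0.98, -0.0, -0.0]
ft_force: [1.1, 0.3, 0.5]
grip_width: 1.004
grasp_force: 0.0
```

Emit:
jog_arm:
  increments:
    - [-0.18,-0.11,0,0,0,0,1]
    - [-0.18,-0.11,0,0,0,0,1]
    - [-0.18,-0.11,0,0,0,0,1]
    - [-0.18,-0.11,0,0,0,0,1]
    - [-0.18,-0.11,0,0,0,0,1]

```text
clock: 0.93
position: [0.5021, 0.218, 0.2562]
ee_rot: [0.199, 0.98, 0.0, -0.0]
ft_force: [0.7, 0.2, 0.0]
grip_width: 1.002
grasp_force: 0.0
```

Emit:
jog_arm:
  increments:
    - [-0.05,-0.2,0.02,0,0,0,1]
    - [-0.05,-0.2,0.02,0,0,0,1]
    - [-0.05,-0.2,0.02,0,0,0,1]
    - [-0.05,-0.2,0.02,0,0,0,1]
    - [-0.05,-0.2,0.02,0,0,0,1]

```text
clock: 1.35
position: [0.4687, 0.0142, 0.2359]
ee_rot: [0.199, 0.98, 0.0, -0.0]
ft_force: [0.8, -0.2, 0.1]
grip_width: 1.003
grasp_force: 0.0
```

```bash
python3 - <<'E'
from h import *
from workcell import get_obs
print(get_obs()["position"],get_obs()["joint_pos"])
a=go(.4437,-.1997,.12,67.1); go(.4437,-.1997,.031,67.1,pose=a)
E
```

```text
[0.46869725 0.01419427 0.23585305] [-0.47579728 -0.01488886  0.34782597  1.90160783  0.00503746  1.2543277
  1.04116462]
row [-0.0603 -0.2067  0.1158] [ 0.0001 -0.0004 -0.0004] rows needed 5.9 / 0.0
row [0.    0.    0.089] [0. 0. 0.] rows needed 2.1 / 0.0
```

Emit:
jog_arm:
  increments:
    - [-0.03,-0.103,0.058,0,0,0,1]
    - [-0.06,-0.207,0.116,0,0,0,1]
    - [-0.06,-0.207,0.116,0,0,0,1]
    - [-0.06,-0.207,0.116,0,0,0,1]
    - [-0.06,-0.207,0.116,0,0,0,1]

```text
clock: 1.77
position: [0.4474, -0.1675, 0.1368]
ee_rot: [0.198, 0.98, 0.0, 0.0]
ft_force: [1.4, -0.4, -0.1]
grip_width: 1.001
grasp_force: 0.0
```

Emit:
jog_arm:
  increments:
    - [0,-0.01,0.006,0,0,0,1]
    - [0,-0.01,0.006,0,0,0,1]
    - [0,-0.01,0.006,0,0,0,1]

```text
clock: 2.02
position: [0.4438, -0.1751, 0.1312]
ee_rot: [0.199, 0.98, 0.0, -0.001]
ft_force: [0.4, 0.9, -0.7]
grip_width: 1.002
grasp_force: 0.0
```

```bash
python3 - <<'E'
from h import *
from workcell import get_obs,optics
a=go(.4437,-.1997,.12,67.1); go(.4437,-.1997,.036,67.1,pose=a)
c=optics.camera("wrist"); W=world(c); cv2.imwrite("pics/w1.png",c["color"][:,:,::-1])
Q=W.reshape(-1,3); print(np.nanmin(Q,0),np.nanmax(Q,0))
p=Q[(abs(Q[:,2]-.025)<.007)&(np.hypot(Q[:,0]-.4437,Q[:,1]+.1997)<.075)]; print(rect(p))
E
```

```text
row [-0.0095 -0.0227  0.0112] [-0.0002 -0.0011 -0.0015] rows needed 0.6 / 0.0
row [0.    0.    0.084] [0. 0. 0.] rows needed 2.0 / 0.0
[ 0.24934332 -0.43988433 -0.00476778] [0.70822811 0.04344378 0.20098865]
n=12296 c=(442.7,-202.4) 109.7x55.7 long-axis -22.8deg mean=(439.2,-200.6,23.4)
```

View pics/w1.png

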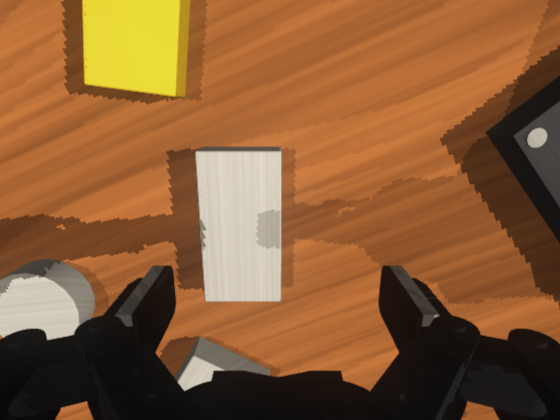

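The blank sits at about (238,225) between the open fingers, with nothing in the way. The wrist-camera estimate agrees with the top view to within 3 mm, so I'll go down and grip.

Emit:
jog_arm:
  increments:
    - [-0.0095,-0.024,0.045,0,0,0,1]
    - [-0.0095,-0.024,0.08,0,0,0,1]
    - [-0.0095,-0.024,0.095,0,0,0,1]
    - [-0.0095,-0.024,0.095,0,0,0,1]
    - [-0.0095,-0.024,0.095,0,0,0,1]

```text
clock: 2.48
position: [0.4441, -0.1997, 0.0368]
ee_rot: [0.198, 0.98, 0.0, -0.0]
ft_force: [0.5, -0.3, 0.1]
grip_width: 0.999
grasp_force: 0.0
```

```bash
python3 - <<'E'
from h import *
from workcell import get_obs
print(get_obs()["position"]); go(.4435,-.2005,.036,67.1)
E
```

```text
[ 0.44411014 -0.19969603  0.0368284 ]
row [ 0.0003 -0.001   0.0008] [ 0.0001 -0.0009  0.0018] rows needed 0.0 / 0.0
```

Emit:
jog_arm:
  increments:
    - [0,0,0,0,0,0,-1]
    - [0,0,0,0,0,0,-1]
    - [0,0,0,0,0,0,-1]
    - [0,0,0,0,0,0,-1]
    - [0,0,0,0,0,0,-1]
  grip_force: 50

```text
clock: 2.9
position: [0.445, -0.2011, 0.0387]
ee_rot: [0.198, 0.98, 0.0, 0.002]
ft_force: [-3.8, 0.7, 14.1]
grip_width: 0.638
grasp_force: 50.7
```

Emit:
jog_arm:
  increments:
    - [0,0,0,0,0,0,-1]
    - [0,0,0,0,0,0,-1]
    - [0,0,-0.02,0,0,0,-1]
    - [0,0,-0.05,0,0,0,-1]
    - [0,0,-0.08,0,0,0,-1]

```text
clock: 3.32
position: [0.4429, -0.2006, 0.1177]
ee_rot: [0.199, 0.98, 0.0, -0.001]
ft_force: [0.8, -0.7, -4.4]
grip_width: 0.632
grasp_force: 57.8
```

```bash
python3 - <<'E'
from h import *
from workcell import get_obs
o=get_obs();print(o["position"],o["joint_pos"]); a=go(.5105,.0595,.13,107.6);b=go(.5105,.0595,.06,107.6,pose=a)
E
```

```text
[ 0.44287192 -0.20059631  0.11765219] [-0.20832119  0.17068967  0.58803257  2.00682827 -0.11225122  0.99647371
  1.60516937]
row [ 0.039   0.2659 -0.0124] [ 2.000e-04 -1.300e-03 -7.071e-01] rows needed 6.5 / 5.7
row [0.   0.   0.07] [0. 0. 0.] rows needed 1.7 / 0.0
```

Emit:
jog_arm:
  increments:
    - [0.006,0.04,-0.0124,0,0,-0.12,-1]
    - [0.012,0.08,-0.0124,0,0,-0.24,-1]
    - [0.018,0.12,-0.0124,0,0,-0.36,-1]
    - [0.024,0.16,-0.0124,0,0,-0.48,-1]
    - [0.03,0.2,-0.0124,0,0,-0.6,-1]

```text
clock: 3.73
position: [0.4939, -0.0028, 0.13]
ee_rot: [-0.103, 0.995, 0.0, 0.001]
ft_force: [1.3, -1.1, -3.0]
grip_width: 0.633
grasp_force: 57.8
```

```bash
python3 - <<'E'
from h import *
a=go(.5105,.0595,.13,107.6)
E
```

```text
row [-0.029   0.0575  0.0001] [ 0.0005  0.0016 -0.101 ] rows needed 1.5 / 0.8
```

Emit:
jog_arm:
  increments:
    - [-0.014,0.029,0,0,0,-0.05,-1]
    - [-0.026,0.052,0,0,0,-0.1,-1]
    - [-0.029,0.0575,0,0,0,-0.101,-1]
    - [-0.029,0.0575,0,0,0,-0.101,-1]
    - [-0.029,0.0575,0,0,0,-0.101,-1]

```text
clock: 4.15
position: [0.5107, 0.0561, 0.129]
ee_rot: [-0.149, 0.989, -0.0, -0.0]
ft_force: [0.1, -0.8, -4.5]
grip_width: 0.637
grasp_force: 57.8
```

```bash
python3 - <<'E'
from h import *
from workcell import get_obs,optics
o=get_obs();print(o["position"],Rn.from_quat(o["ee_rot"]).as_matrix().round(4).tolist(),o["joint_pos"][6])
go(.5105,.0595,.13,107.6)
for n in ("wrist","top"):
    c=optics.camera(n); W=world(c); cv2.imwrite(f"pics/{n}2.png",c["color"][:,:,::-1]); np.savez(f"pics/{n}2.npz",**c)
    Q=W.reshape(-1,3); p=Q[(abs(Q[:,2]-.115)<.012)&(np.hypot(Q[:,0]-.5105,Q[:,1]-.0595)<.075)]; print(n,rect(p))
    A=np.c_[p[:,:2]-p[:,:2].mean(0),np.ones(len(p))]; print("plane",np.linalg.lstsq(A,p[:,2],rcond=None)[0])
    d=Q[(abs(Q[:,2]-.030)<.004)&(np.hypot(Q[:,0]-.539,Q[:,1]-.0686)<.13)]; print("die",rect(d))
E
```

```text
[0.51069618 0.05612481 0.12901666] [[-0.9553, -0.2956, -0.0002], [-0.2956, 0.9553, -0.0007], [0.0005, -0.0006, -1.0]] 1.7359077593281345
row [-0.0008  0.0033 -0.001 ] [-0.0006 -0.0005 -0.0071] rows needed 0.1 / 0.1
wrist n=31416 c=(506.3,55.5) 103.6x81.9 long-axis 17.2deg mean=(499.9,53.4,113.8)
plane [ 0.00369052 -0.0003939   0.11383887]
die n=12817 c=(533.4,64.3) 209.2x110.6 long-axis 17.5deg mean=(473.7,46.2,28.5)
top n=0 c=(0.0,0.0) 0.0x0.0 long-axis 0.0deg mean=(nan,nan,nan)
plane [0. 0. 0.]
die n=127 c=(563.1,27.8) 233.1x73.9 long-axis 36.2deg mean=(603.8,60.6,30.6)h.py:11: RuntimeWarning: Mean of empty slice.
  return f"n={len(p)} c=({cx:.1f},{cy:.1f}) {w:.1f}x{h:.1f} long-axis {(a+90)%180-90:.1f}deg mean=({p[:,0].mean()*1e3:.1f},{p[:,1].mean()*1e3:.1f},{p[:,2].mean()*1e3:.1f})"
  ret = ret.dtype.type(ret / rcount)
<stdin>:8: RuntimeWarning: Mean of empty slice.
  ret = um.true_divide(
```

View pics/wrist2.png

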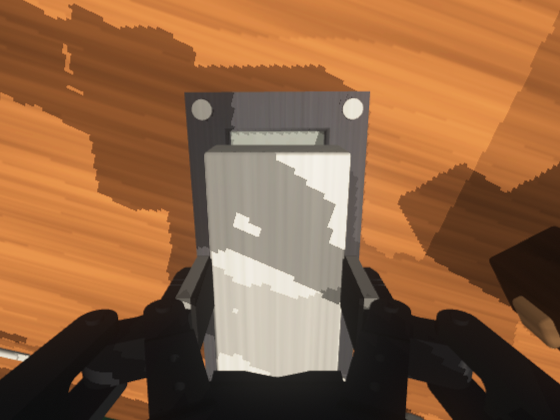

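The blank is held parallel to the die, its far edge at v≈150. The die end is at v≈93 and the cavity end at v≈130. Next I'll work out the blank-to-die offset from this one image.

```bash
python3 - <<'E'
from h import *
c=dict(np.load("pics/wrist2.npz")); W=world(c); 
a=np.radians(17.6); B=np.array([[np.cos(a),np.sin(a)],[-np.sin(a),np.cos(a)]])
L=(W[...,:2]-[.5391,.0686])@B.T*1e3; Z=W[...,2]*1e3
def edges(m,t):
    # along: for columns; lateral: for rows
    x=[L[...,0][m[:,u],u].min() for u in range(240,320) if m[:,u].sum()>5]
    print(t,"end local x",np.percentile(x,[10,50,90]).round(1))
    for v in (100,110,120,160,175,190,210,225):
        if m[v].sum()>20: y=L[v,:,1][m[v]]; print("  v",v,"y",y.min().round(1),y.max().round(1),"mid",((y.min()+y.max())/2).round(1))
edges((abs(Z-114)<5)&(np.abs(L[...,1])<45),"blank"); edges((abs(Z-30)<3.5)&(np.abs(L[...,1])<70),"die")
print("cav floor",[ (np.median(Z[136:144,u])).round(1) for u in(250,280,310)],"end",[L[...,0][130:147,u].round(0).tolist() for u in (280,)])
E
```

```text
blank end local x [-87.  -86.9 -86.7]
  v 160 y -30.1 25.1 mid -2.5
  v 175 y -30.1 25.0 mid -2.5
  v 190 y -29.9 25.1 mid -2.4
  v 210 y -30.1 25.2 mid -2.5
  v 225 y -30.0 25.0 mid -2.5
die end local x [-111.3 -111.2 -111.1]
  v 100 y -56.5 52.1 mid -2.2
  v 110 y -57.2 52.3 mid -2.4
  v 120 y -57.3 52.6 mid -2.4
  v 160 y -57.2 52.2 mid -2.5
  v 175 y -57.6 52.2 mid -2.7
  v 190 y -56.9 52.2 mid -2.4
  v 210 y -57.0 52.3 mid -2.4
  v 225 y -57.4 52.2 mid -2.6
cav floor [np.float64(20.5), np.float64(20.4), np.float64(20.9)] end [[-88.0, -87.0, -87.0, -86.0, -86.0, -85.0, -84.0, -84.0, -83.0, -82.0, -82.0, -81.0, -81.0, -80.0, -79.0, -87.0, -87.0]]
```

```bash
python3 - <<'E'
from h import *
from workcell import get_obs
o=get_obs();print(o["position"]); go(.5105,.0595,.129,107.6); go(.5105,.0595,.07,107.6)
E
```

```text
[0.51059527 0.05517097 0.1289796 ]
row [-0.0012  0.0042 -0.    ] [-0.0006 -0.0005 -0.0089] rows needed 0.1 / 0.1
row [-0.0012  0.0042  0.059 ] [-0.0006 -0.0005 -0.0089] rows needed 1.4 / 0.1
```

Emit:
jog_arm:
  increments:
    - [0,0.002,0.03,0,0,-0.008,-1]
    - [0,0.002,0.052,0,0,-0.008,-1]
    - [0,0.002,0.053,0,0,-0.008,-1]
    - [0,0.002,0.053,0,0,-0.008,-1]
    - [0,0.002,0.053,0,0,-0.008,-1]

```text
clock: 4.67
position: [0.5109, 0.0582, 0.0771]
ee_rot: [-0.153, 0.988, -0.0, 0.001]
ft_force: [1.5, 0.5, -3.3]
grip_width: 0.636
grasp_force: 57.8
```

```bash
cat > m.py <<'E'
from h import *
from workcell import get_obs,optics
import sys
c=optics.camera("wrist"); W=world(c); cv2.imwrite(f"pics/{sys.argv[1]}.png",c["color"][:,:,::-1])
o=get_obs(); a=np.radians(17.6); B=np.array([[np.cos(a),np.sin(a)],[-np.sin(a),np.cos(a)]])
print("tcp",o["position"].round(4),"local",(B@(o["position"][:2]-[.5391,.0686])*1e3).round(1),"F",o["ft_force"].round(1))
L=(W[...,:2]-[.5391,.0686])@B.T*1e3; Z=W[...,2]*1e3
zt=o["position"][2]*1e3-15
for t,z,w in(("blank",zt,40),("die",29,70)):
    m=(abs(Z-z)<3.5)&(np.abs(L[...,1])<w)
    x=[L[...,0][m[:,u],u].min() for u in range(250,310) if m[:,u].sum()>5]
    s=" ".join(f"{(y.min()+y.max())/2:.1f}({y.max()-y.min():.0f})" for v in range(90,260,10) if m[v].sum()>20 for y in[L[v,:,1][m[v]]])
    print(t,"z",Z[m].mean().round(1),"end x",np.median(x).round(1),"mid y(width)",s)
    if t=="blank" : print(rect(W[m]))
E
python3 m.py w3
```

```text
tcp [0.5112 0.0585 0.0775] local [-29.7  -1.2] F [-0.5 -1.  -4.6]
blank z 61.7 end x -86.0 mid y(width) -2.2(42) -0.8(55) -0.6(56) -1.0(55) -0.7(55) -0.8(56) -0.9(55) -0.5(55) -0.7(56) -0.9(55) -0.7(55)
n=29876 c=(506.3,58.2) 103.7x79.9 long-axis 17.4deg mean=(500.4,55.5,61.7)
die z 28.5 end x -111.2 mid y(width) -2.4(110) -2.5(110) -2.5(109) -2.1(110) -2.5(110) -1.9(110) -2.1(110) -2.0(110) -2.4(110) -2.4(110) -2.4(109) -2.3(110) -2.2(109) -2.5(110) -2.0(110) -2.3(109) -2.3(109)
```

View pics/w3.png

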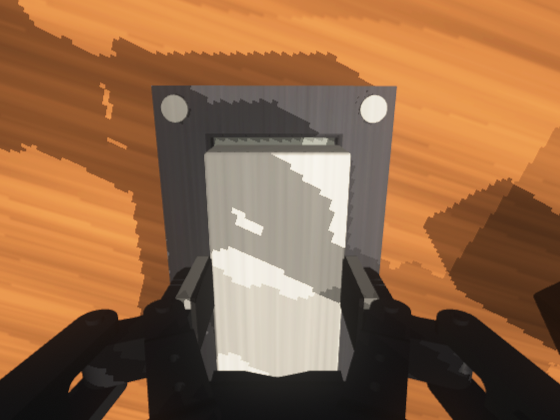

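The cavity (columns 206–342) and the blank (columns 206–350) are nearly concentric. The residual is about 1 mm sideways, so I'll correct that and lower gently.

Emit:
jog_arm:
  increments:
    - [0,-0.0008,0.003,0,0,0,-1]
    - [0,-0.0008,0.006,0,0,0,-1]
    - [0,-0.0008,0.008,0,0,0,-1]
    - [0,-0.0008,0.01,0,0,0,-1]
    - [0,-0.0008,0.012,0,0,0,-1]

```text
clock: 5.13
position: [0.5105, 0.0583, 0.0638]
ee_rot: [-0.154, 0.988, 0.0, 0.0]
ft_force: [0.5, 0.8, -4.9]
grip_width: 0.634
grasp_force: 57.8
```

```bash
python3 m.py w4
```

```text
tcp [0.5102 0.0583 0.0634] local [-30.6  -1.1] F [-0.7 -0.5 -4.7]
blank z 48.4 end x -86.4 mid y(width) -1.4(51) -0.6(55) -0.4(55) -1.0(55) -0.6(55) -0.6(56) -0.6(55) -0.3(55) -0.7(55) -0.7(55) -0.9(55)
n=29871 c=(506.2,57.8) 104.0x79.1 long-axis 17.9deg mean=(499.9,55.6,48.4)
die z 28.5 end x -110.9 mid y(width) -2.3(109) -2.3(110) -2.3(110) -2.4(110) -2.3(109) -2.3(110) -2.3(110) -2.2(109) -2.4(109) -2.5(110) -2.2(110) -2.6(110) -2.3(109) -2.0(109) -2.3(109) -2.2(109) -2.0(109)
```

Emit:
jog_arm:
  increments:
    - [-0.0003,-0.0008,0.0005,0,0,0,-1]
    - [-0.0003,-0.001,0.0015,0,0,0,-1]
    - [-0.0003,-0.001,0.0025,0,0,0,-1]
    - [-0.0003,-0.001,0.0025,0,0,0,-1]

```text
clock: 5.52
position: [0.511, 0.0574, 0.0613]
ee_rot: [-0.154, 0.988, 0.0, -0.0]
ft_force: [-0.4, 0.5, -4.6]
grip_width: 0.628
grasp_force: 57.8
```

```bash
python3 m.py w5
```

```text
tcp [0.511  0.0574 0.0614] local [-30.2  -2.2] F [-0.   0.8 -3.6]
blank z 45.8 end x -86.2 mid y(width) -2.0(51) -1.7(55) -1.4(55) -1.7(56) -1.6(55) -1.8(56) -1.6(55) -1.3(55) -1.7(55) -1.6(55) -1.7(56)
n=29835 c=(506.4,57.6) 103.8x78.7 long-axis 17.5deg mean=(500.5,54.7,45.8)
die z 28.5 end x -111.0 mid y(width) -2.4(110) -2.4(110) -2.4(110) -2.3(110) -2.3(110) -2.0(109) -2.2(110) -2.1(110) -2.2(110) -2.3(110) -1.8(110) -2.0(109) -2.5(109) -2.2(109) -2.4(110) -2.1(110) -2.2(110)
```

Emit:
jog_arm:
  increments:
    - [0,0,0.0007,0,0,0,-1]
    - [0,0,0.0012,0,0,0,-1]
    - [0,0,0.0012,0,0,0,0.6]
    - [0,0,0.0012,0,0,0,0.6]
    - [0,0,0.0012,0,0,0,0.6]

```text
clock: 5.98
position: [0.5115, 0.0575, 0.0606]
ee_rot: [-0.154, 0.988, 0.0, 0.0]
ft_force: [-0.5, -0.0, -0.3]
grip_width: 0.797
grasp_force: 0.0
```

Emit:
jog_arm:
  increments:
    - [0,0,0,0,0,0,1]
    - [0,0,0,0,0,0,1]
    - [0,0,0,0,0,0,1]
    - [0,0,-0.03,0,0,0,1]
    - [0,0,-0.06,0,0,0,1]

```text
clock: 6.4
position: [0.5098, 0.0571, 0.1197]
ee_rot: [-0.154, 0.988, -0.0, -0.002]
ft_force: [0.6, -1.0, 1.0]
grip_width: 1.0
grasp_force: 0.0
```

```bash
python3 - <<'E'
from h import *
from workcell import get_obs,optics
o=get_obs();print(o["position"],o["ft_force"],o["joint_pos"])
c=optics.camera("wrist"); W=world(c); cv2.imwrite("pics/w6.png",c["color"][:,:,::-1])
Q=W.reshape(-1,3); d=np.hypot(Q[:,0]-.5105,Q[:,1]-.0585)<.072
for z in(.0465,.0285):
    p=Q[d&(abs(Q[:,2]-z)<.004)]; print(rect(p)); A=np.c_[p[:,:2]-p[:,:2].mean(0),np.ones(len(p))]; print(np.linalg.lstsq(A,p[:,2],rcond=None)[0])
# mallet grasp: 46 mm from head centre along handle (dir 139.2 deg)
a=np.radians(139.2); g=np.array([.4988,.2623])+.048*np.array([np.cos(a),np.sin(a)]); print("mallet grasp",g)
A=go(g[0],g[1],.15,49.2); go(g[0],g[1],.045,49.2,pose=A)
E
```

```text
[0.50976433 0.05709003 0.11965499] [ 0.551045   -1.02965843  0.99396029] [-0.49008127  0.21625512  0.3218858   1.92650134 -0.07917632  1.01484343
  1.74690009]
n=16846 c=(510.2,57.7) 110.4x56.2 long-axis 17.7deg mean=(505.7,56.3,45.4)
[0.00030797 0.00050026 0.04541442]
n=16256 c=(511.0,57.2) 143.7x110.6 long-axis 17.5deg mean=(501.2,54.2,28.4)
[0.00102973 0.00128338 0.02836097]
mallet grasp [0.46246424 0.29366419]
row [-0.0233  0.2405 -0.0235] [0.0026 0.0053 1.0206] rows needed 5.8 / 8.2
row [0.    0.    0.105] [0. 0. 0.] rows needed 2.5 / 0.0
```

The blank sits flat, 17.05 mm proud of the die with tilt under 0.001. On to the mallet.

Emit:
jog_arm:
  increments:
    - [-0.002,0.024,-0.03,0,0,0.12,1]
    - [-0.006,0.06,-0.03,0,0,0.24,1]
    - [-0.01,0.1,-0.03,0,0,0.36,1]
    - [-0.014,0.14,-0.03,0,0,0.48,1]
    - [-0.018,0.18,-0.03,0,0,0.6,1]

```text
clock: 6.87
position: [0.4754, 0.2254, 0.1506]
ee_rot: [0.133, 0.991, 0.0, 0.0]
ft_force: [0.4, 0.4, -0.9]
grip_width: 0.998
grasp_force: 0.0
```

```bash
python3 - <<'E'
from h import *
go(.4625,.2937,.15,49.2)
E
```

```text
row [0.0304 0.0625 0.0006] [1.100e-03 4.000e-04 4.459e-01] rows needed 1.7 / 3.6
```

Emit:
jog_arm:
  increments:
    - [0.006,0.015,0,0,0,0.12,1]
    - [0.014,0.03,0,0,0,0.24,1]
    - [0.022,0.045,0,0,0,0.36,1]
    - [0.03,0.0625,0,0,0,0.446,1]
    - [0.03,0.0625,0,0,0,0.446,1]

```text
clock: 7.28
position: [0.4614, 0.2962, 0.1501]
ee_rot: [0.346, 0.938, 0.001, -0.0]
ft_force: [-0.2, 0.6, 0.1]
grip_width: 1.001
grasp_force: 0.0
```

Emit:
jog_arm:
  increments:
    - [0,0,0,0,0,0,1]

```text
clock: 7.37
position: [0.4625, 0.293, 0.15]
ee_rot: [0.344, 0.939, -0.0, -0.0]
ft_force: [0.5, -1.0, -0.3]
grip_width: 1.001
grasp_force: 0.0
```

```bash
python3 - <<'E'
from h import *
from workcell import get_obs,optics
o=get_obs();print(o["position"],o["joint_pos"][6])
c=optics.camera("wrist"); W=world(c); cv2.imwrite("pics/w7.png",c["color"][:,:,::-1]); Q=W.reshape(-1,3)
for z,r in((.084,.06),(.0605,.2)):
    p=Q[(abs(Q[:,2]-z)<.006)&(np.hypot(Q[:,0]-.48,Q[:,1]-.28)<r)]; print(z,rect(p) if len(p)>3 else len(p))
A=go(.4625,.2937,.052,49.2)
E
```

```text
[0.46246705 0.2930278  0.15003351] 0.27950737588979085
0.084 n=6899 c=(498.6,261.2) 54.3x54.1 long-axis -41.0deg mean=(496.8,262.8,82.2)
0.0605 n=11440 c=(504.1,326.0) 284.3x133.6 long-axis 3.5deg mean=(429.0,331.8,59.1)
row [0.0015 0.0012 0.0981] [-0.0003  0.0003  0.008 ] rows needed 2.4 / 0.1
```

View pics/w7.png

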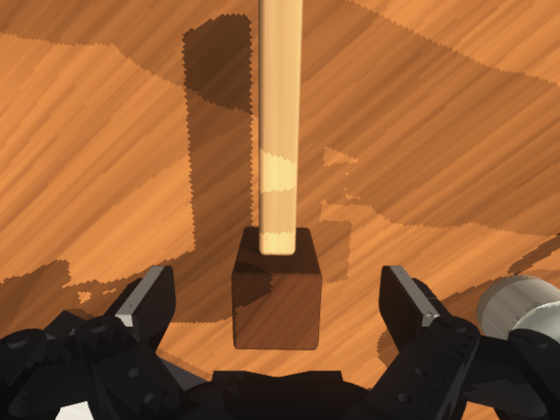

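The mallet head is at (276,290), the handle runs up the middle between the fingers, and both sides are clear. Descend and grip.

Emit:
jog_arm:
  increments:
    - [0.0015,0.0005,0.04,0,0,0.006,1]
    - [0.0015,0.0005,0.075,0,0,0.006,1]
    - [0.0015,0.0005,0.096,0,0,0.006,1]
    - [0.0015,0.0005,0.096,0,0,0.006,1]
    - [0.0015,0.0005,0.096,0,0,0.006,1]

```text
clock: 7.83
position: [0.4622, 0.2921, 0.054]
ee_rot: [0.349, 0.937, -0.001, -0.0]
ft_force: [1.0, 0.4, 1.3]
grip_width: 0.998
grasp_force: 0.0
```

Emit:
jog_arm:
  increments:
    - [0,0,0,0,0,0,-1]
    - [0,0,0,0,0,0,-1]
    - [0,0,0,0,0,0,-1]
    - [0,0,0,0,0,0,-1]
    - [0,0,0,0,0,0,-1]
  grip_force: 100

```text
clock: 8.25
position: [0.4624, 0.2937, 0.055]
ee_rot: [0.348, 0.937, 0.001, 0.0]
ft_force: [0.2, 0.0, -0.3]
grip_width: 0.295
grasp_force: 0.0
```

Emit:
jog_arm:
  increments:
    - [0,0,0,0,0,0,-1]
    - [0,0,0,0,0,0,-1]
    - [0,0,0,0,0,0,-1]

```text
clock: 8.5
position: [0.4623, 0.2937, 0.0552]
ee_rot: [0.349, 0.937, 0.0, 0.0]
ft_force: [-2.9, -2.5, 7.9]
grip_width: 0.264
grasp_force: 97.5
```

Emit:
jog_arm:
  increments:
    - [0,0,-0.02,0,0,0,-1]
    - [0,0,-0.05,0,0,0,-1]
    - [0,0,-0.08,0,0,0,-1]
    - [0,0,-0.1,0,0,0,-1]
    - [0,0,-0.1,0,0,0,-1]

```text
clock: 8.92
position: [0.4638, 0.2945, 0.1586]
ee_rot: [0.349, 0.937, 0.003, 0.001]
ft_force: [1.4, 0.6, -4.2]
grip_width: 0.267
grasp_force: 99.3
```

```bash
cat > mm.py <<'E'
from h import *
from workcell import get_obs,optics
c=optics.camera("wrist"); W=world(c); Q=W.reshape(-1,3)
o=get_obs();T=o["position"];print(T,o["ft_force"].round(1),o["grip_width"])
R=Rn.from_quat(o["ee_rot"]); P=R.inv().apply(Q-T)*1e3  # tool frame, mm
ok=(np.abs(P[:,1])<30)&np.isfinite(P[:,0])
h=P[ok&(P[:,0]<-10)&(P[:,0]>-90)&(P[:,2]<-15)&(P[:,2]>-60)]; print("head top tool",len(h),rect(h/1000) if len(h)>3 else "")
h=P[ok&(np.abs(P[:,1])<20)&(P[:,0]>25)&(P[:,0]<140)&(P[:,2]<40)&(P[:,2]>-50)]
if len(h)>3: print("handle",len(h),"slope z/x,y/x",np.polyfit(h[:,0],h[:,2],1),np.polyfit(h[:,0],h[:,1],1))
E
python3 mm.py
```

```text
[0.46282689 0.29401464 0.15604075] [-0.5  0.5 -4.4] 0.26584833058320456
head top tool 0 
handle 18247 slope z/x,y/x [-1.28506423e-03 -6.30651194e+00] [0.00293068 0.52175334]
```

```bash
python3 - <<'E'
from h import *
a=go(.5643,.1192,.165,49.2); go(.5643,.1192,.135,49.2,pose=a)
E
```

```text
row [-0.191  -0.066  -0.0092] [0.0037 0.0003 0.0001] rows needed 4.9 / 0.0
row [0.   0.   0.03] [0. 0. 0.] rows needed 0.7 / 0.0
```

Emit:
jog_arm:
  increments:
    - [-0.03,-0.01,-0.009,0,0,0,-1]
    - [-0.07,-0.024,-0.009,0,0,0,-1]
    - [-0.11,-0.038,-0.009,0,0,0,-1]
    - [-0.15,-0.052,-0.009,0,0,0,-1]
    - [-0.18,-0.062,-0.009,0,0,0,-1]

```text
clock: 9.38
position: [0.5579, 0.1252, 0.1614]
ee_rot: [0.349, 0.937, -0.001, -0.001]
ft_force: [1.3, 0.0, -3.8]
grip_width: 0.262
grasp_force: 99.1
```

Emit:
jog_arm:
  increments:
    - [-0.011,-0.004,0,0,0,0,-1]
    - [-0.011,-0.004,0,0,0,0,-1]
    - [-0.011,-0.004,0,0,0,0,-1]

```text
clock: 9.63
position: [0.5627, 0.1181, 0.1614]
ee_rot: [0.349, 0.937, -0.001, -0.001]
ft_force: [-1.3, 1.0, -4.4]
grip_width: 0.269
grasp_force: 98.9
```

```bash
python3 - <<'E'
from h import *
from workcell import get_obs,optics
c=optics.camera("scene"); cv2.imwrite("pics/s8.png",c["color"][200:380,180:460,::-1].repeat(2,0).repeat(2,1))
c=optics.camera("top"); W=world(c); print("head top",rect(sel(W,220,300,110,200,.125,.21)))
p=sel(W,220,300,110,200,.185,.205); print(rect(p) if len(p)>3 else "")
print(get_obs()["position"]);go(.5643,.1192,.142,49.2)
E
python3 mm.py
```

```text
head top n=243 c=(602.6,69.4) 68.4x33.1 long-axis 6.6deg mean=(599.2,71.5,180.4)
n=167 c=(603.9,70.1) 66.3x30.6 long-axis 7.9deg mean=(601.7,73.4,190.7)
[0.5624243  0.12013531 0.16207485]
row [-0.0021  0.0005  0.0201] [-0.0013 -0.0017  0.002 ] rows needed 0.5 / 0.0
[0.56255139 0.12033309 0.16237245] [-0.1  0.5 -4.2] 0.261719438762775
head top tool 0 
handle 18319 slope z/x,y/x [-1.92249988e-03 -3.42924849e+00] [ 0.00317659 -0.66491169]
```

View pics/s8.png

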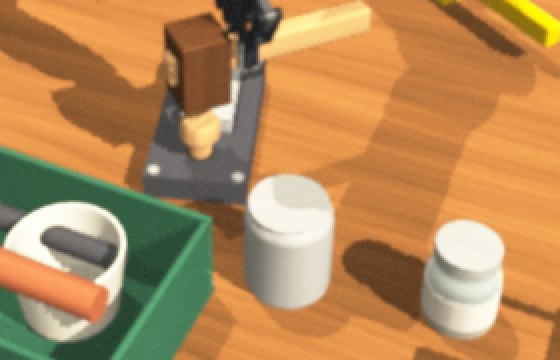

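The mallet is level with its head right above the peg (crop around (200,110)), so I'll press down in steps and watch the force.

Emit:
jog_arm:
  increments:
    - [-0.002,0,0.008,0,0,0,-1]
    - [-0.002,0,0.016,0,0,0,-1]
    - [-0.002,0,0.02,0,0,0,-1]
    - [-0.002,0,0.024,0,0,0,-1]
    - [-0.002,0,0.028,0,0,0,-1]

```text
clock: 10.2
position: [0.5648, 0.1175, 0.1346]
ee_rot: [0.348, 0.937, -0.0, -0.0]
ft_force: [0.0, -0.0, -3.8]
grip_width: 0.268
grasp_force: 99.0
```

Emit:
jog_arm:
  increments:
    - [0,0,0.004,0,0,0,-1]
    - [0,0,0.008,0,0,0,-1]
    - [0,0,0.012,0,0,0,-1]

```text
clock: 10.45
position: [0.5651, 0.1175, 0.1234]
ee_rot: [0.349, 0.937, 0.0, -0.0]
ft_force: [-4.3, 0.5, 2.4]
grip_width: 0.264
grasp_force: 100.1
```

```bash
python3 mm.py
```

```text
[0.56490145 0.11748548 0.12259623] [-1.   1.3 -0.6] 0.26512502732843657
head top tool 0 
handle 18292 slope z/x,y/x [ 1.15868936e-04 -4.55763255e+00] [ 0.00390039 -0.39437563]
```

Emit:
jog_arm:
  increments:
    - [0,0,0.003,0,0,0,-1]
    - [0,0,0.006,0,0,0,-1]
    - [0,0,0.009,0,0,0,-1]
    - [0,0,0.011,0,0,0,-1]
    - [0,0,0.013,0,0,0,-1]

```text
clock: 10.92
position: [0.5651, 0.1175, 0.1101]
ee_rot: [0.348, 0.937, 0.0, 0.0]
ft_force: [-2.9, 1.6, 2.9]
grip_width: 0.263
grasp_force: 99.9
```

```bash
python3 mm.py
```

```text
[0.56506687 0.11745536 0.10975483] [-1.2  1.5  0.2] 0.26503322217570613
head top tool 0 
handle 18306 slope z/x,y/x [-4.01300534e-04 -4.12121789e+00] [ 0.00390372 -0.40703002]
```

Emit:
jog_arm:
  increments:
    - [0,0,0.001,0,0,0,-1]
    - [0,0,0.002,0,0,0,-1]
    - [0,0,0.003,0,0,0,-1]
    - [0,0,0.004,0,0,0,-1]

```text
clock: 11.3
position: [0.5652, 0.1177, 0.107]
ee_rot: [0.348, 0.937, 0.0, -0.0]
ft_force: [-10.7, 1.7, 19.8]
grip_width: 0.265
grasp_force: 102.4
```

Emit:
jog_arm:
  increments:
    - [0,0,0.0005,0,0,0,-1]
    - [0,0,0.001,0,0,0,-1]
    - [0,0,0.001,0,0,0,-1]

```text
clock: 11.55
position: [0.5652, 0.1177, 0.107]
ee_rot: [0.349, 0.937, 0.001, -0.0]
ft_force: [-12.1, 1.3, 20.6]
grip_width: 0.265
grasp_force: 102.4
```

Bottomed out: the height stalls at 0.107 m while the force holds at about 20 N. Next I'll lift and take the mallet back to where it stood.

Emit:
jog_arm:
  increments:
    - [0,0,-0.015,0,0,0,-1]
    - [0,0,-0.035,0,0,0,-1]
    - [0,0,-0.055,0,0,0,-1]
    - [0.03,0.01,-0.055,0,0,0,-1]
    - [0.06,0.02,-0.055,0,0,0,-1]

```text
clock: 11.97
position: [0.534, 0.17, 0.1612]
ee_rot: [0.351, 0.936, 0.0, 0.001]
ft_force: [-0.7, 1.1, -4.5]
grip_width: 0.258
grasp_force: 99.5
```

Emit:
jog_arm:
  increments:
    - [0.04,0.013,0,0,0,0,-1]
    - [0.08,0.027,0,0,0,0,-1]
    - [0.11,0.037,0,0,0,0,-1]
    - [0.13,0.044,0,0,0,0,-1]
    - [0.13,0.044,0,0,0,0,-1]

```text
clock: 12.38
position: [0.4598, 0.295, 0.1596]
ee_rot: [0.345, 0.939, 0.001, -0.001]
ft_force: [0.1, -0.1, -4.3]
grip_width: 0.264
grasp_force: 99.3
```

```bash
python3 - <<'E'
from h import *
from workcell import optics
c=optics.camera("top"); W=world(c); cv2.imwrite("pics/t9.png",c["color"][:,:,::-1])
print("peg",rect(sel(W,240,272,142,172,.042,.09))); 
a=go(.4624,.2937,.09,49.2); go(.4624,.2937,.057,49.2,pose=a)
E
python3 mm.py
```

```text
peg n=188 c=(588.1,82.6) 67.4x42.2 long-axis 25.2deg mean=(598.4,86.4,52.0)
row [0.0003 0.0017 0.0697] [-0.0001 -0.0005  0.0047] rows needed 1.7 / 0.0
row [0.    0.    0.033] [0. 0. 0.] rows needed 0.8 / 0.0
[0.46275268 0.29022226 0.15974499] [ 1.2 -0.4 -4.8] 0.263474455126109
head top tool 0 
handle 18699 slope z/x,y/x [-2.48141963e-03 -3.70136394e+00] [-2.61425646e-04  2.78824981e-01]
```

Emit:
jog_arm:
  increments:
    - [0.0005,0.002,0.03,0,0,0.004,-1]
    - [0.0005,0.002,0.06,0,0,0.004,-1]
    - [0.0005,0.002,0.085,0,0,0.004,-1]
    - [0.0005,0.002,0.097,0,0,0.004,-1]
    - [0.0005,0.002,0.099,0,0,0.004,-1]

```text
clock: 12.9
position: [0.4634, 0.2895, 0.0587]
ee_rot: [0.351, 0.936, -0.002, -0.001]
ft_force: [-1.7, -1.1, -4.2]
grip_width: 0.264
grasp_force: 99.1
```

Emit:
jog_arm:
  increments:
    - [0,0,0.001,0,0,0,-1]
    - [0,0,0.002,0,0,0,-1]
    - [0,0,0.003,0,0,0,-1]
    - [0,0,0.003,0,0,0,-1]

```text
clock: 13.23
position: [0.4647, 0.2921, 0.0594]
ee_rot: [0.35, 0.937, 0.001, 0.0]
ft_force: [-1.0, 0.7, -3.7]
grip_width: 0.264
grasp_force: 99.1
```

Emit:
jog_arm:
  increments:
    - [0,0,0.001,0,0,0,-1]
    - [0,0,0.002,0,0,0,-1]
    - [0,0,0.003,0,0,0,-1]
    - [0,0,0.003,0,0,0,-1]
    - [0,0,0.003,0,0,0,-1]

```text
clock: 13.65
position: [0.4641, 0.2919, 0.0554]
ee_rot: [0.35, 0.937, 0.0, 0.0]
ft_force: [0.4, 0.6, -2.0]
grip_width: 0.266
grasp_force: 99.8
```

Contact is starting. Down 1 mm more, then release.

Emit:
jog_arm:
  increments:
    - [0,0,0.0005,0,0,0,-1]
    - [0,0,0.001,0,0,0,-1]
    - [0,0,0.001,0,0,0,-1]

```text
clock: 13.9
position: [0.464, 0.292, 0.0553]
ee_rot: [0.35, 0.937, 0.0, -0.0]
ft_force: [-5.1, -1.6, 9.7]
grip_width: 0.264
grasp_force: 101.5
```

Emit:
jog_arm:
  increments:
    - [0,0,0,0,0,0,0]
    - [0,0,0,0,0,0,0.5]
    - [0,0,0,0,0,0,1]
    - [0,0,0,0,0,0,1]
    - [0,0,0,0,0,0,1]

```text
clock: 14.32
position: [0.4641, 0.2918, 0.0543]
ee_rot: [0.35, 0.937, 0.0, 0.0]
ft_force: [0.3, 0.2, 0.2]
grip_width: 0.952
grasp_force: 0.0
```

Emit:
jog_arm:
  increments:
    - [0,0,0,0,0,0,1]
    - [0,0,0,0,0,0,1]
    - [0,0,-0.02,0,0,0,1]
    - [0,0,-0.05,0,0,0,1]
    - [0,0,-0.09,0,0,0,1]

```text
clock: 14.73
position: [0.4626, 0.2907, 0.1431]
ee_rot: [0.35, 0.937, -0.002, -0.001]
ft_force: [1.1, 0.7, -0.2]
grip_width: 1.001
grasp_force: 0.0
```

Emit:
jog_arm:
  increments:
    - [0,0,-0.03,0,0,0,1]
    - [0.04,0,-0.06,0,0,0,1]
    - [0.08,0,-0.08,0,0,0,1]
    - [0.1,0,-0.08,0,0,0,1]
    - [0.1,0,-0.08,0,0,0,1]

```text
clock: 15.15
position: [0.384, 0.3629, 0.2264]
ee_rot: [0.347, 0.938, 0.002, -0.001]
ft_force: [0.1, 0.8, -0.2]
grip_width: 0.999
grasp_force: 0.0
```

```bash
python3 - <<'E'
from h import *
from workcell import get_obs,optics
o=get_obs();print(o["position"],o["ft_force"])
c=optics.camera("top"); W=world(c); cv2.imwrite("pics/t10.png",c["color"][:,:,::-1])
for n,a in dict(peg=(240,272,142,172,.0495,.09),blank=(240,295,165,218,.043,.0495),die=(230,298,135,228,.026,.034),head=(175,215,178,215,.075,.095),round=(398,432,195,228,.018,.032),square=(365,404,150,190,.018,.032)).items():
    p=sel(W,*a); print(n,rect(p) if len(p)>3 else len(p))
E
```

```text
[0.38401813 0.36288787 0.22640799] [ 0.0871435   0.75254668 -0.19907194]
peg n=139 c=(590.3,83.9) 60.2x40.8 long-axis 19.6deg mean=(599.5,88.1,53.2)
blank n=485 c=(522.4,64.0) 136.1x55.9 long-axis 18.0deg mean=(512.2,60.9,46.8)
die n=1454 c=(539.2,68.5) 220.9x110.0 long-axis 17.6deg mean=(543.2,70.5,30.4)
head n=386 c=(500.3,260.9) 54.7x54.1 long-axis 49.0deg mean=(500.1,260.7,84.4)
round n=413 c=(442.9,-368.0) 67.3x63.8 long-axis 89.7deg mean=(443.4,-367.4,25.9)
square n=532 c=(569.2,-282.5) 69.3x67.8 long-axis -53.3deg mean=(568.6,-282.0,26.0)
```

View pics/t10.png

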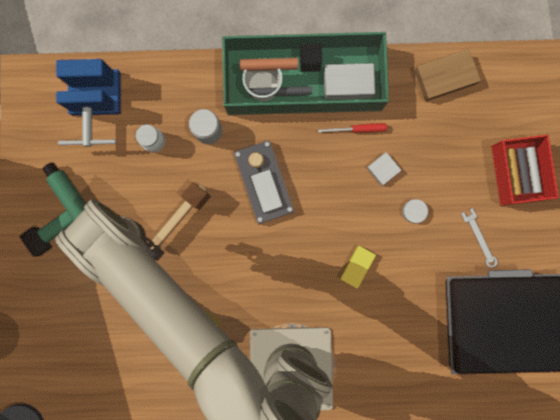

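The blank fills the cavity at (266,190), the peg is low at (256,159), the mallet stands at its old spot (195,195), and the bystanders are unmoved. One last check on the peg height.

```bash
python3 - <<'E'
from h import *
from workcell import optics
for n in("top","top","scene"):
    c=optics.camera(n); Q=world(c).reshape(-1,3)
    for r in(12,16):
        z=Q[(np.hypot(Q[:,0]-.600,Q[:,1]-.0875)<r/1e3),2]; print(n,r,len(z),np.median(z),np.percentile(z,[10,90]))
    d=Q[(np.hypot(Q[:,0]-.628,Q[:,1]-.0715)<.012),2]; print("die",np.median(d), "blank",np.median(Q[(np.hypot(Q[:,0]-.5105,Q[:,1]-.059)<.02),2]))
E
```

```text
top 12 54 0.05235976793757778 [0.04956366 0.05602034]
top 16 99 0.05228054741866357 [0.04902991 0.05615511]
die 0.03053036282380733 blank 0.048078529642472
top 12 52 0.053005913683004446 [0.04975545 0.05631281]
top 16 97 0.05279443125579558 [0.04955486 0.05568646]
die 0.0322226194710085 blank 0.04806189643650391
scene 12 62 0.051954682881325924 [0.05098109 0.05381157]
scene 16 118 0.0520306328895092 [0.05068589 0.05396406]
die 0.03032955278083016 blank 0.04686783821486255
```

Peg top reads 52 mm, so it is fully down, and the blank is home.

```bash
python3 -c "
from workcell import workorder
print(workorder.hand_in())"
```

```text
the job is handed in; nothing more can be done
None
```

The job is done and handed in, with no verdict shown: the oblong blank lies flat and home in the die (about 17 mm proud), the mallet drove the peg fully down (top at 52 mm), the mallet stands back within a few mm of its old spot clear of the die, and the arm took about 15 s of the 69 s.

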